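# Unlock the control stick and run its direction test

## Robot

A 6-joint arm with a two-finger parallel gripper is mounted at the origin on the work surface. World frame = base frame: x ahead of the robot, y to its left, z up, the work surface at z = 0. Lengths are in m, angles in rad, forces in N, time in s.
With the tool pointing down it reaches from about 0.275 to 1 m from the base axis. Payload 8.4 kg.
Tool frame: the origin (TCP) lies between the finger pads; the fingertips stand 11 mm ahead of it and the grasp point (between the pads) lies 8 mm behind it (robot.tip_reach is the distance from the TCP to the fingertips, in m); z points along the fingers, y is the line along which they close (so a half turn about z gives the same grasp; the last joint's range is limited). The gripper opens to 85 mm and grips with 20 to 120 N. Pads are 22 mm wide; open, the fingers measure 114 mm over their backs; the gripper's body (76 mm by 85 mm) begins 54 mm behind the grasp point. The pads swing forward as they close: fully open they stand 13 mm farther back than shut.
Start: joints at [-1.306, 0.353, 1.633, -0, 1.155, -0.002], TCP at [0.165, -0.603, 0.242] pointing down, gripper open.
Joint ranges: [-2.63, 2.63], [-0.92, 2.1], [0.06, 2.66], [-1.3, 4.44], [0, 2.69], [-3.02, 3.02]. Speed limits (rad/s): [2.22, 2.22, 2.79, 3.14, 3.14, 3.14].

## Interface

Orientations are given as a rotation vector (axis times angle).
In Python, from workcell import robot, vision gives the robot as it stands (robot), with the cameras (vision).
- The arm moves only by the shell command python3 inch.py 'ROWS' [OPENING]. ROWS is a JSON list of rows, 1 to 8 of them, each of 6 numbers: dx, dy, dz in m, then a rotation vector rx, ry, rz in rad; each row shifts and turns the commanded pose from where the row before left it, along the tool's axes as they then stand; what a row does not reach is not made up. A row lasts 1/12 s, in which the tool goes at most 0.0417 m and 0.125 rad, less where a joint would pass 70% of its speed; a pose out of reach is approached as far as the arm can. OPENING is the finger opening in m, set as the command begins (- or left out keeps the last). The fingers move at their own pace and stop on an object; the grip force is fixed at half the most. Time passes only in rows, so rows that do not move let the fingers close. It prints the time, the measured TCP pose, the force, the opening and the grip force at its end.
- robot.sense(): the state, without advancing time (a new reading comes with each control period).
- vision.read_camera(name): name is "side" or "top" or "wrist"; returns a dict with "frame" (420x560x3 uint8, red, green, blue), "z_map" (420x560 float32, m along the optical axis (not along the pixel's ray), 0 where there is no reading), "camera_matrix" (3x3 intrinsics, pixels), "R" (3x3) and "t" (3): a world point X has camera coordinates R X + t. Camera axes: x right, y down, z forward; pixel columns grow to the right and rows downward; lengths in m; the calibration is good to about 2 mm. A picture is of the moment at which its call begins.
- robot.job_done(): hands the job in; it is judged then, once.
The state is a dict: "time": time; "joint_positions": joint angles; "joint_vel": joint speeds; "joint_torque": joint torques, N m; "ee_pos": TCP position; "tool_rot": TCP orientation; "ft_force": force on the tool from outside, world axes, zero at the start; "ft_torque": the same for the moment, N m; "finger_gap": finger opening in m; "finger_force": force on a finger pad.
Only numpy, scipy, OpenCV 4.12 (cv2) and the standard library are available. Lean on these libraries where they do the work, as an engineer would, in place of code of your own. Each camera call takes 0.05 s, during which the arm holds its last target. There are 200 camera calls.

## Task

The blue-knobbed control stick on the grey console is due for its direction test. Slide the red safety tab fully outward so that it no longer traps the green locking bail, lift the bail up off the knob and swing it back until it stands upright or leans away from the stick; then tilt the stick most of the way over in the direction in which the orange pointer points, hold it there for two to three seconds, and let it spring back upright. Leave the pointer ring and everything else on the bench where they are.

Things in the scene. Friction and masses are not known exactly. Their poses are not given: they have to be found in the camera images.
- console: grey console fixed to the bench, 45 mm high, carrying all parts below. Origin on the bench under the stick; x points away from its front (from the robot at yaw 0), y left, z up; it spans x -120 to 120, y -133 to 97 mm. On it stand two dark hinge posts at x 85, y +-62, 137 mm high, and the tab's post, 50 x 40 mm, 136 mm high, centred at x -45, y -105 mm
- tab_grip (a point): point at mid-width of the upright fin of the red safety tab, 6 mm below its top. The fin is 30 mm along console x, 14 mm along console y and 38 mm tall, and stands on a flat 8 mm thick slide, 26 mm along x, whose top is 24 mm below this point; the slide's tongue lies over the bail's right arm, and physically blocks the bail while there
- tab (a joint): travel of the red tab in m: 0 locked, 0.030 fully out; it slides along the console's -y (to the right, outward, away from the bail) against about 1.5 N of friction and stays where it is left; the bail is free from 0.02 on
- bail_rod (a point): middle of the bail's green cross rod, a round bar 16 mm thick and 100 mm long that lies along console y, at the free (front) end of the bail, 131 mm above the bench when locked; fully open fingers fit fore and aft of its middle
- bail_hinge (a point): middle of the bail's hinge axis, which runs along console y behind the stick, 185 mm from the rod, 131 mm above the bench. The bail is two round side arms 10 mm thick, 100 mm apart, joined by the rod and, around the knob, by a green strap 70 mm by 100 mm with a 50 mm square hole in which the knob is trapped
- bail (a joint): angle of the bail in rad: 0 lying flat over the stick (locked), grows as the rod rises and swings back over the hinge, 1.57 upright, stop at 1.9; its hinge is stiff (a lift of 2 to 3 N at the rod), so it stays where it is left
- knob (a point): centre of the stick's blue ball knob, 38 mm in diameter, on a 14 mm steel shaft; 95 mm from the pivot, 125 mm above the bench when upright
- stick_pivot (a point): the point about which the stick tilts in any direction, 30 mm above the bench, straight under the upright knob; the spring pulls the stick upright with about 1 N m per rad (4 N at the knob when well over); it stops at 0.45 rad in console x and in console y
- stick_rest (a point): where the knob's centre is when the stick stands upright, 95 mm above the pivot; fixed to the console
- dial: white direction ring, 124 mm in diameter, 5 mm thick, lying on the console top around the stick's boot, with a raised orange pointer. Origin on the stick's axis at the console's top (45 mm above the bench); its x axis points along the pointer; it can turn stiffly but must not be turned
- pointer_tip (a point): tip of the orange pointer on the ring, 82 mm from the stick's axis and 54 mm above the bench; the stick is to be tilted from upright horizontally towards this point
- fan: loose black case fan with grey blades, 120 x 120 x 25 mm, lying flat, origin under its centre; leave alone
- hard_drive: loose grey hard drive with a paper label, 147 x 102 x 26 mm, origin under its centre; leave alone
- mug: loose blue mug, 80 mm wide, 95 mm high, origin under its centre; leave alone
- air_can: loose white spray can, 64 mm wide, 170 mm high, origin under its centre; leave alone
- driver: loose screwdriver with red handle, 200 mm long, lying in front of the console; leave alone

How it is judged:
By the outcome, as a careful person would: the job done as asked, in the order asked, and still so for the second after the job is handed in, with the robot touching nothing.
It also fails if it takes over 61 s, if anything falls off the work surface, if the arm or the gripper's body presses on something with over 40 N, if the wrist force passes 120 N, or if a joint passes its speed limit or range.

## Working session

There is one attempt and no reset: what is moved stays moved. The work goes in short steps, Python scripts to look and compute and a shell command to move; the robot and the scene stay as the last step left them, time stands still between calls to the robot, and variables do not carry over. Pictures are saved under pics/ and viewed, at most 10 in all, crops included, and the job is handed in when it is done.

```bash
ls; mkdir -p pics
python3 - <<'E'
from workcell import robot, vision
import cv2,numpy as np
s=robot.sense();print(s['time'],s['ee_pos'],s['tool_rot'],s['finger_gap'],robot.tip_reach)
for n in("top","side"):
    d=vision.read_camera(n);np.savez('pics/%s0.npz'%n,**d)
    cv2.imwrite('pics/%s0.png'%n,cv2.resize(d['frame'][:,:,::-1],(800,600)))
E
```

```text
inch.py
pics
workcell.py
0.0 [ 0.16465892 -0.60243348  0.24154013] [-3.11228426e+00 -4.17620108e-01  2.82051416e-04] 0.08545352214334946 0.011
```

View pics/top0.png

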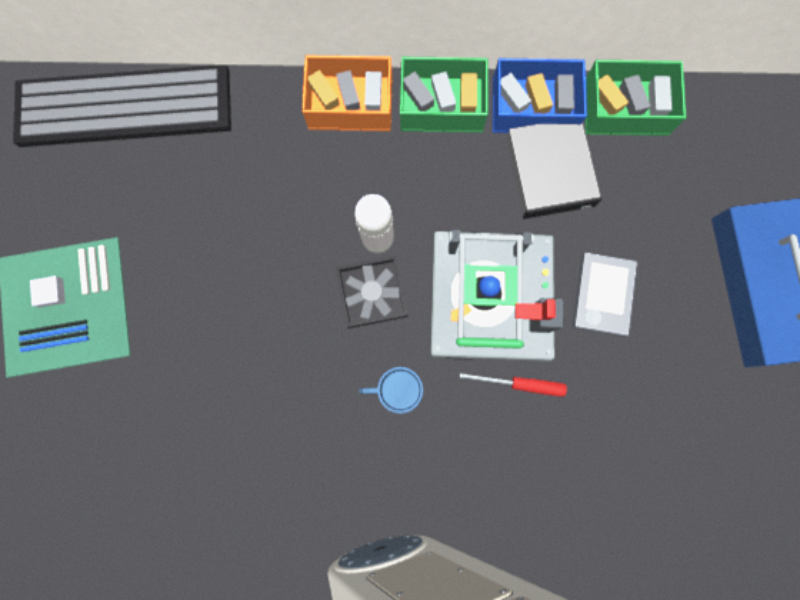

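View pics/side0.png

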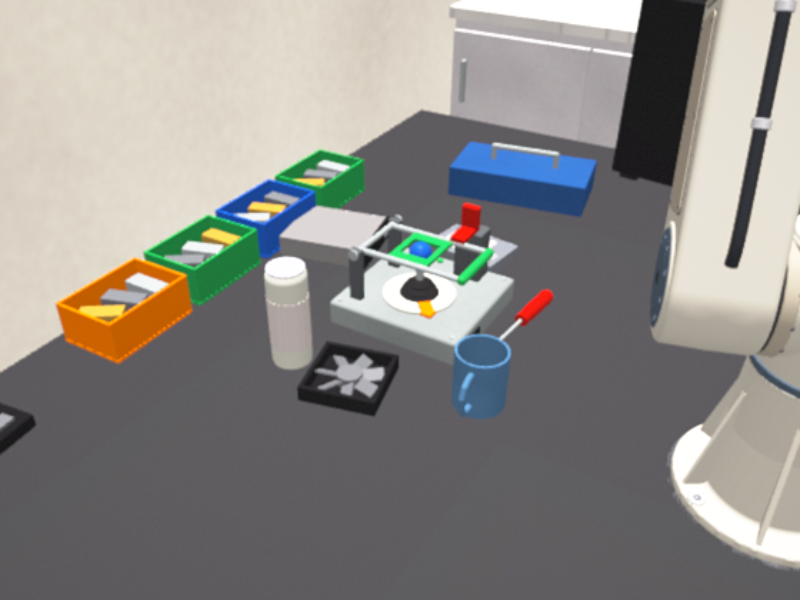

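The top view shows the console at about (495,295), with the rod at (490,343), knob at (490,286), red fin at (548,308) and orange pointer at about (460,312), pointing front-left. The side view shows the same layout, with the pointer tip near (428,315). Next I measure these by colour and depth.

```bash
cat > h.py <<'E'
import numpy as np,cv2
def pts(d):
    z=d['z_map'];v,u=np.indices(z.shape);K=d['camera_matrix']
    P=np.stack([(u-K[0,2])/K[0,0]*z,(v-K[1,2])/K[1,1]*z,z],-1)
    return (P-d['t'])@d['R']
def hsv(d): return cv2.cvtColor(d['frame'],cv2.COLOR_RGB2HSV)
def at(d,u,v,h):  # ray through pixel u,v at height h
    K=d['camera_matrix'];r=d['R'].T@np.array([(u-K[0,2])/K[0,0],(v-K[1,2])/K[1,1],1]);c=-d['R'].T@d['t']
    return c+r*(h-c[2])/r[2]
E
python3 - <<'E'
from h import *
np.set_printoptions(precision=4,suppress=True)
for n in('top','side'):
    d=dict(np.load('pics/%s0.npz'%n));P=pts(d);H=hsv(d);ok=d['z_map']>0
    h,s,v=H[...,0],H[...,1],H[...,2]
    box=(P[...,0]>.35)&(P[...,0]<.85)&(P[...,1]>-.45)&(P[...,1]<.1)&ok&(s>120)
    print(n,-d['R'].T@d['t'])
    for nm,m in dict(red=(h<6)|(h>174),orange=(h>10)&(h<25),green=(h>45)&(h<85),blue=(h>105)&(h<125)).items():
        m=m&box&(P[...,2]>.04)
        if nm=='orange': m&=P[...,2]<.075
        q=P[m];vu=np.argwhere(m)
        print(nm,len(q),'min',q.min(0),'max',q.max(0),'med',np.median(q,0),'vu',vu.min(0),vu.max(0))
        if nm=='green':
            r=m&(h>55)
            f=q[q[:,0]<q[:,0].min()+.025];print(' rod',len(f),f.mean(0),f.min(0),f.max(0),'slope dx/dy',np.polyfit(f[:,1],f[:,0],1))
        if nm=='red':
            f=q[q[:,2]>.155];print(' fin',len(f),f.mean(0),f.min(0),f.max(0))
        if nm=='blue':
            f=q[(q[:,2]>.11)];A=np.c_[2*f,np.ones(len(f))];c=np.linalg.lstsq(A,(f**2).sum(1),rcond=None)[0];print(' knob',c[:3],np.sqrt(c[3]+c[:3]@c[:3]))
    
    u0,v0,w,hh=(295,155,110,105) if n=='top' else (220,130,150,130)
    c=d['frame'][v0:v0+hh,u0:u0+w,::-1];k=5 if n=='top' else 4
    cv2.imwrite('pics/%s0c.png'%n,cv2.resize(c,None,fx=k,fy=k,interpolation=cv2.INTER_CUBIC))
E
```

```text
top [0.3974 0.0182 1.0915]
red 317 min [ 0.5248 -0.2265  0.0585] max [ 0.5534 -0.1613  0.1883] med [ 0.5382 -0.1979  0.1467] vu [210 361] [223 388]
 fin 111 [ 0.5381 -0.2091  0.1783] [ 0.5248 -0.2179  0.1574] [ 0.5523 -0.2034  0.1883]
orange 7 min [ 0.5404 -0.0862  0.0526] max [ 0.5621 -0.0704  0.0558] med [ 0.5462 -0.0706  0.0539] vu [213 320] [221 326]
green 200 min [ 0.4791 -0.1731  0.0535] max [ 0.5628 -0.0637  0.1418] med [ 0.4847 -0.1169  0.1364] vu [209 320] [242 365]
 rod 182 [ 0.4849 -0.1185  0.1367] [ 0.4791 -0.1731  0.1311] [ 0.4916 -0.0637  0.1418] slope dx/dy [0.012  0.4863]
blue 183 min [ 0.5684 -0.2407  0.0463] max [ 0.6573 -0.1013  0.146 ] med [ 0.5826 -0.1189  0.137 ] vu [180 335] [207 383]
 knob [ 0.5861 -0.1197  0.1255] 0.017846567051843773
side [0.0847 0.8483 0.7508]
red 354 min [ 0.5231 -0.2196  0.0522] max [ 0.5688 -0.094   0.1873] med [ 0.5367 -0.2033  0.1535] vu [142 294] [210 336]
 fin 171 [ 0.5375 -0.2058  0.1719] [ 0.5231 -0.216   0.1552] [ 0.5537 -0.1995  0.1873]
orange 96 min [ 0.5312 -0.1035  0.0498] max [ 0.5673 -0.057   0.0579] med [ 0.5478 -0.0726  0.0551] vu [210 293] [222 304]
green 626 min [ 0.4769 -0.2422  0.0435] max [ 0.6681 -0.059   0.1432] med [ 0.5587 -0.1191  0.1346] vu [163 272] [198 344]
 rod 210 [ 0.483  -0.1096  0.1367] [ 0.4769 -0.1695  0.127 ] [ 0.4938 -0.059   0.1432] slope dx/dy [0.0202 0.4852]
blue 139 min [ 0.3624 -0.1301  0.0419] max [0.6005 0.0735 0.1453] med [ 0.5768 -0.11    0.1364] vu [169 287] [275 353]
 knob [ 0.5844 -0.1174  0.1294] 0.015384420928726196
```

View pics/top0c.png

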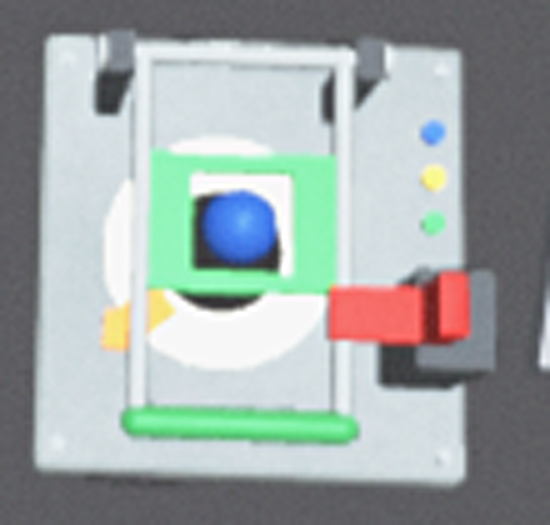

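View pics/side0c.png

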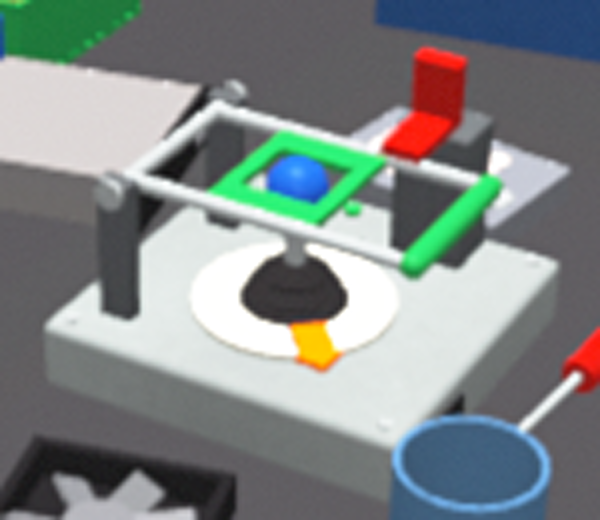

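Run:
```python
from h import *
np.set_printoptions(precision=4,suppress=True)
T=dict(np.load('pics/top0.npz'));S=dict(np.load('pics/side0.npz'))
c=[at(T,295+a/5,155+b/5,.045) for a,b in((46,36),(462,50),(466,485),(36,467))]
print('corners',np.array(c));q=np.array(c)[:,:2]
for i,j in((0,1),(3,2),(1,2),(0,3)):
    e=q[j]-q[i];print(np.linalg.norm(e),np.arctan2(e[1],e[0]))
print('centre from corners',q.mean(0))
k=np.array([.5855,-.1190])
for d,u,v in((T,295+101/5,155+333/5),(S,220+320/4,130+370/4)):
    p=at(d,u,v,.054);e=p[:2]-k;print('tip',p,np.linalg.norm(e),np.arctan2(e[1],e[0]))
# orange direction via side mask
H=hsv(S);P=pts(S);m=(H[...,0]>10)&(H[...,0]<25)&(H[...,1]>100)&(abs(P[...,2]-.054)<.008)&(abs(P[...,0]-.55)<.05)&(abs(P[...,1]+.08)<.05)
f=np.array([at(S,u,v,.054)[:2] for v,u in np.argwhere(m)]);print(len(f),f.mean(0))
w=f-f.mean(0);print('axis',np.linalg.svd(w,full_matrices=False)[1:],)
e=f-k;r=np.hypot(*e.T);a=np.arctan2(e[:,1],e[:,0])
print('mean ang',np.arctan2(*(e.mean(0)[::-1])),r.min(),r.max(),a[r>r.max()-.004])
# ring circle fit in side
m=(H[...,1]<25)&(H[...,2]>225)&(abs(P[...,2]-.05)<.006)&(np.hypot(P[...,0]-k[0],P[...,1]-k[1])<.08)
f=P[m][:,:2];hull=cv2.convexHull((f*1e4).astype(np.float32))
print('ring',cv2.minEnclosingCircle((f*1e3).astype(np.float32)))
```

```text
corners [[ 0.7034 -0.0267  0.045 ]
 [ 0.7002 -0.2538  0.045 ]
 [ 0.4634 -0.2516  0.045 ]
 [ 0.4676 -0.025   0.045 ]]
0.2270735250300846 -1.5846555818405919
0.22664121142351132 -1.588988569869413
0.23679187434648716 3.132222910624954
0.23581221242790956 3.134083907844732
centre from corners [ 0.5836 -0.1393]
tip [ 0.5386 -0.0579  0.054 ] 0.07699097990497579 2.225059295831543
tip [ 0.5312 -0.0527  0.054 ] 0.08566672608364369 2.2574620785942066
97 [ 0.5482 -0.0753]
axis (array([0.1318, 0.0597]), array([[-0.599 ,  0.8007],
       [ 0.8007,  0.599 ]]))
mean ang 2.2774582746559613 0.034632105310104674 0.08370245574585065 [2.2729 2.3011 2.2623]
ring ((585.3767700195312, -118.89492797851562), 79.84886169433594)
```

The corners give console yaw ≈ -0.013, the stick axis at (0.585,-0.119), and a pointer direction of about 2.24 rad in world. All the sizes match the ones given. Next I check the fin height and work out the moves to it.

```bash
cat >> h.py <<'E'
from scipy.spatial.transform import Rotation as Ro
def delta(s,target,xang=None):
    """move to world target in tool axes (current); and turn about tool z to bring tool x to world angle xang"""
    R=Ro.from_rotvec(s['tool_rot']);d=R.inv().apply(np.array(target)-s['ee_pos'])
    M=R.as_matrix();a=np.arctan2(M[1,0],M[0,0]);o=[np.round(d,4),'toolx ang %.4f'%a,'zdir',np.round(M[:,2],3)]
    if xang is not None:
        t=-(xang-a);t=(t+np.pi/2)%np.pi-np.pi/2;o.append('rz %.4f'%t)
    return o
E
python3 - <<'E'
from h import *
from workcell import robot, vision
for n in('top','side'):
    d=dict(np.load('pics/%s0.npz'%n));P=pts(d);H=hsv(d);h,s=H[...,0],H[...,1]
    m=((h<6)|(h>174))&(s>120)&(P[...,0]>.5)&(P[...,0]<.58)&(P[...,1]<-.14)&(P[...,2]>.13)
    q=P[m];print(n,np.histogram(q[:,2],np.arange(.13,.195,.004)))
    f=q[q[:,2]>.174];print(f.mean(0),f.min(0),f.max(0))
    f=q[(q[:,2]<.158)&(q[:,2]>.135)];print(np.median(f,0),f.min(0),f.max(0))
print(delta(robot.sense(),[.538,-.21,.242],-.013))
E
```

```text
top (array([  0,   2,   7, 122,  62,   7,   3,   8,   1,   7,   7,   3,  29,
        50,   3,   0]), array([0.13 , 0.134, 0.138, 0.142, 0.146, 0.15 , 0.154, 0.158, 0.162,
       0.166, 0.17 , 0.174, 0.178, 0.182, 0.186, 0.19 , 0.194]))
[ 0.5386696  -0.21038409  0.18226729] [ 0.52475677 -0.21790512  0.17419926] [ 0.55231    -0.20343719  0.18828242]
[ 0.53851705 -0.18566402  0.1452236 ] [ 0.52488285 -0.2264805   0.13626853] [ 0.55336219 -0.16131941  0.15795975]
side (array([ 1,  6, 18, 58, 71, 23, 19, 15, 24, 18, 22, 16, 21, 34,  4,  0]), array([0.13 , 0.134, 0.138, 0.142, 0.146, 0.15 , 0.154, 0.158, 0.162,
       0.166, 0.17 , 0.174, 0.178, 0.182, 0.186, 0.19 , 0.194]))
[ 0.53818397 -0.20648478  0.18136799] [ 0.52312491 -0.21596435  0.17424121] [ 0.55335789 -0.19965561  0.18732496]
[ 0.53596083 -0.19023882  0.1465142 ] [ 0.52383907 -0.21959722  0.13630849] [ 0.55291254 -0.15768551  0.15777859]
[array([ 0.4636, -0.2802, -0.    ]), 'toolx ang 0.2668', 'zdir', array([-0.   ,  0.001, -1.   ]), 'rz 0.2798']
```

```bash
R='[0.033,-0.02,0,0,0,0]'; python3 inch.py '[[0.033,-0.02,0,0,0,0],[0.033,-0.02,0,0,0,0],[0.033,-0.02,0,0,0,0],[0.033,-0.02,0,0,0,0],[0.033,-0.02,0,0,0,0],[0.033,-0.02,0,0,0,0],[0.033,-0.02,0,0,0,0]]' 0.06; python3 inch.py '[[0.033,-0.02,0,0,0,0],[0.033,-0.02,0,0,0,0],[0.033,-0.02,0,0,0,0],[0.033,-0.02,0,0,0,0],[0.033,-0.02,0,0,0,0],[0.033,-0.02,0,0,0,0],[0.033,-0.02,0,0,0,0]]'; python3 inch.py '[[0,0,0,0,0,0.1],[0,0,0,0,0,0.1],[0,0,0,0,0,0.08],[0,0,0,0,0,0]]'
python3 - <<'E'
from h import *
from workcell import robot, vision
print(delta(robot.sense(),[.538,-.209,.166],-.013))
E
```

```text
time: 0.68
ee_pos: [0.3515, -0.4053, 0.2421]
tool_rot: [-3.113, -0.417, 0.0]
ft_force: [1.1, -0.9, 0.2]
finger_gap: 0.0601
finger_force: 0.0
time: 1.27
ee_pos: [0.5375, -0.2093, 0.2421]
tool_rot: [-3.113, -0.418, 0.001]
ft_force: [-0.1, -0.8, -1.0]
finger_gap: 0.0601
finger_force: 0.0
time: 1.6
ee_pos: [0.5366, -0.2105, 0.2418]
tool_rot: [-3.141, 0.025, 0.001]
ft_force: [0.8, 0.5, 0.4]
finger_gap: 0.0598
finger_force: 0.0
[array([ 0.0015, -0.0015,  0.0758]), 'toolx ang -0.0160', 'zdir', array([-0.001,  0.   , -1.   ]), 'rz -0.0030']
```

```bash
python3 inch.py '[[0.0015,-0.0015,0.025,0,0,0],[0,0,0.025,0,0,0],[0,0,0.0255,0,0,0],[0,0,0,0,0,0]]'; python3 inch.py '[[0,0,0,0,0,0],[0,0,0,0,0,0],[0,0,0,0,0,0],[0,0,0,0,0,0],[0,0,0,0,0,0],[0,0,0,0,0,0]]' 0
python3 - <<'E'
from h import *
from workcell import robot, vision
d=vision.read_camera('side');c=d['frame'][110:260,210:410,::-1]
cv2.imwrite('pics/s1.png',cv2.resize(c,None,fx=4,fy=4,interpolation=cv2.INTER_CUBIC))
E
```

```text
time: 1.93
ee_pos: [0.5351, -0.2085, 0.1623]
tool_rot: [-3.139, 0.017, 0.011]
ft_force: [-1.9, 0.4, 0.2]
finger_gap: 0.0602
finger_force: 0.0
time: 2.43
ee_pos: [0.5391, -0.2111, 0.1688]
tool_rot: [3.139, -0.02, 0.005]
ft_force: [-0.9, -5.7, 4.0]
finger_gap: 0.0129
finger_force: 61.8
```

View pics/s1.png

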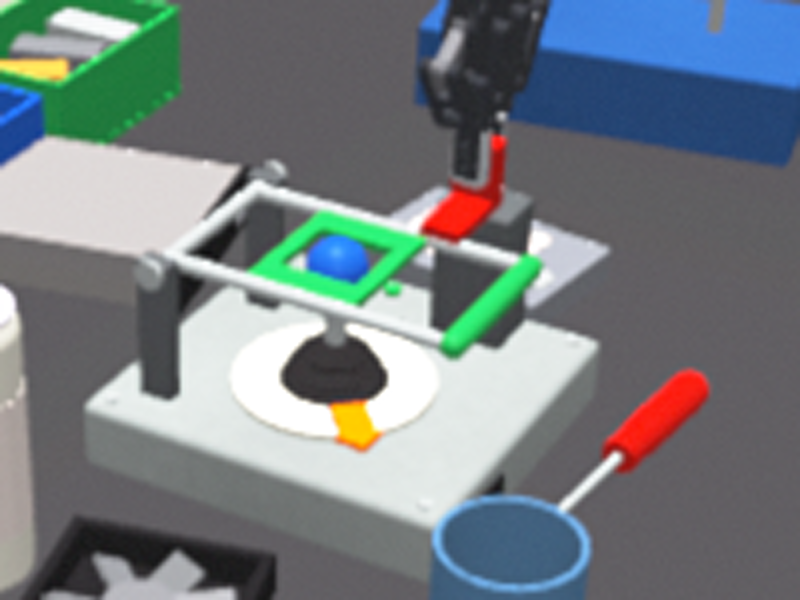

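The pads are holding the red fin at about (485,165), just above the slide, with a 13 mm gap and 62 N of grip. Now I slide the tab outward.

```bash
python3 inch.py '[[0,0.005,0,0,0,0],[0,0.005,0,0,0,0],[0,0.005,0,0,0,0],[0,0.005,0,0,0,0],[0,0.005,0,0,0,0],[0,0.005,0,0,0,0],[0,0.002,0,0,0,0],[0,0,0,0,0,0]]'; python3 inch.py '[[0,0,0,0,0,0],[0,0,0,0,0,0],[0,0,0,0,0,0]]'
```

```text
time: 3.15
ee_pos: [0.5387, -0.2414, 0.1688]
tool_rot: [-3.141, 0.022, -0.004]
ft_force: [-0.7, 3.4, 7.7]
finger_gap: 0.0129
finger_force: 62.4
time: 3.4
ee_pos: [0.5387, -0.2413, 0.1687]
tool_rot: [-3.141, 0.021, -0.004]
ft_force: [-1.2, 3.4, 6.3]
finger_gap: 0.0133
finger_force: 62.4
```

```bash
python3 inch.py '[[0,0.002,0,0,0,0],[0,0,0,0,0,0],[0,0,0,0,0,0]]'; python3 inch.py '[[0,0,0,0,0,0],[0,0,0,0,0,0],[0,0,0,0,0,0]]' 0.05;  python3 inch.py '[[0,0,-0.02,0,0,0],[0,0,-0.03,0,0,0],[0,0,-0.03,0,0,0],[0,0,0,0,0,0]]';python3 - <<'E'
from h import *
from workcell import robot, vision
np.set_printoptions(precision=4,suppress=True)
d=vision.read_camera('side');P=pts(d);H=hsv(d);h,s=H[...,0],H[...,1]
m=((h<6)|(h>174))&(s>120)&(P[...,0]>.5)&(P[...,0]<.58)&(P[...,1]<-.14)&(P[...,2]>.174)&(P[...,2]<.195);q=P[m];print(q.mean(0),q.min(0),q.max(0))
# rod middle: console (-100,0), knob (.5855,-.119), yaw -.013 ; tool y along console x -> toolx angle pi/2-.013
print(delta(robot.sense(),[.486,-.1175,.25],np.pi/2-.013))
E
```

```text
time: 3.65
ee_pos: [0.5387, -0.2416, 0.1687]
tool_rot: [-3.138, 0.022, -0.004]
ft_force: [0.6, 12.3, 9.2]
finger_gap: 0.0132
finger_force: 62.9
time: 3.9
ee_pos: [0.538, -0.2438, 0.1674]
tool_rot: [3.141, -0.02, 0.002]
ft_force: [-0.7, -0.4, -0.6]
finger_gap: 0.0485
finger_force: 0.0
time: 4.23
ee_pos: [0.5404, -0.2451, 0.2529]
tool_rot: [3.138, -0.021, 0.012]
ft_force: [1.4, 0.1, 0.2]
finger_gap: 0.0502
finger_force: 0.0
[ 0.5373 -0.2363  0.1811] [ 0.523  -0.2484  0.1741] [ 0.5526 -0.2284  0.1864]
[array([-0.0551, -0.1264, -0.0004]), 'toolx ang -0.0133', 'zdir', array([ 0.006, -0.003, -1.   ]), 'rz 1.5705']
```

```bash
python3 -c "
from workcell import robot, vision
print(robot.sense()['joint_positions'])"; python3 inch.py '[[-0.014,-0.0316,0,0,0,0],[-0.0138,-0.0316,0,0,0,0],[-0.0138,-0.0316,0,0,0,0],[-0.0138,-0.0316,0,0,0,0]]' 0.06
```

```text
[-4.28182618e-01  2.91796467e-01  1.70169331e+00 -2.65057891e-04
  1.14172322e+00  1.15604024e+00]
time: 4.62
ee_pos: [0.4825, -0.1154, 0.2457]
tool_rot: [-3.141, 0.022, 0.002]
ft_force: [-0.8, 0.6, 0.6]
finger_gap: 0.0602
finger_force: 0.0
```

```bash
python3 inch.py '[[0,0,0,0,0,-0.12],[0,0,0,0,0,-0.12],[0,0,0,0,0,-0.12],[0,0,0,0,0,-0.12],[0,0,0,0,0,-0.12],[0,0,0,0,0,-0.12],[0,0,0,0,0,-0.12]]' ; python3 inch.py '[[0,0,0,0,0,-0.12],[0,0,0,0,0,-0.12],[0,0,0,0,0,-0.12],[0,0,0,0,0,-0.12],[0,0,0,0,0,-0.12],[0,0,0,0,0,-0.12],[0,0,0,0,0,-0.13],[0,0,0,0,0,0]]'
python3 - <<'E'
from h import *
from workcell import robot, vision
print(delta(robot.sense(),[.486,-.1175,.123],np.pi/2-.013))
E
```

```text
time: 5.2
ee_pos: [0.4834, -0.1164, 0.2458]
tool_rot: [-2.873, -1.27, 0.002]
ft_force: [0.4, -0.1, -0.1]
finger_gap: 0.0599
finger_force: 0.0
time: 5.87
ee_pos: [0.4834, -0.1165, 0.2459]
tool_rot: [-2.099, -2.336, 0.001]
ft_force: [-0.1, -0.2, 0.6]
finger_gap: 0.0598
finger_force: 0.0
[array([-0.0014,  0.0027,  0.1228]), 'toolx ang 1.6775', 'zdir', array([-0.001,  0.   , -1.   ]), 'rz 0.1198']
```

```bash
python3 inch.py '[[-0.0014,0.0027,0.02,0,0,0.119],[0,0,0.03,0,0,0],[0,0,0.03,0,0,0],[0,0,0.03,0,0,0],[0,0,0.0125,0,0,0],[0,0,0,0,0,0]]'; python3 inch.py '[[0,0,0,0,0,0],[0,0,0,0,0,0],[0,0,0,0,0,0],[0,0,0,0,0,0],[0,0,0,0,0,0],[0,0,0,0,0,0]]' 0
python3 - <<'E'
from h import *
from workcell import robot, vision
print(delta(robot.sense(),[.486,-.1175,.123],np.pi/2-.013))
r=.185
for th in np.arange(0,1.76,.1): 
    p0=r*np.array([-np.cos(th),np.sin(th)]);p1=r*np.array([-np.cos(th+.1),np.sin(th+.1)]);print('%.1f'%th,np.round(p1-p0,4),end=' ')
E
```

```text
time: 6.37
ee_pos: [0.4841, -0.117, 0.1208]
tool_rot: [-2.242, -2.193, 0.006]
ft_force: [-0.8, 0.0, -0.1]
finger_gap: 0.0598
finger_force: 0.0
time: 6.87
ee_pos: [0.4849, -0.1176, 0.1254]
tool_rot: [-2.24, -2.2, 0.004]
ft_force: [-11.2, -2.3, 11.2]
finger_gap: 0.0136
finger_force: 58.3
[array([0.0001, 0.0011, 0.0024]), 'toolx ang 1.5527', 'zdir', array([-0.003, -0.   , -1.   ]), 'rz -0.0051']
0.0 [0.0009 0.0185] 0.1 [0.0028 0.0183] 0.2 [0.0046 0.0179] 0.3 [0.0063 0.0174] 0.4 [0.008  0.0167] 0.5 [0.0097 0.0158] 0.6 [0.0112 0.0147] 0.7 [0.0126 0.0135] 0.8 [0.0139 0.0122] 0.9 [0.015  0.0108] 1.0 [0.016  0.0092] 1.1 [0.0169 0.0076] 1.2 [0.0175 0.0058] 1.3 [0.018 0.004] 1.4 [0.0184 0.0022] 1.5 [0.0185 0.0004] 1.6 [ 0.0184 -0.0015] 1.7 [ 0.0182 -0.0033]
```

```bash
python3 inch.py '[[0,0.0009,-0.0185,0,0,0],[0,0.0028,-0.0183,0,0,0],[0,0.0046,-0.0179,0,0,0],[0,0.0063,-0.0174,0,0,0],[0,0,0,0,0,0]]'; python3 inch.py '[[0,0.008,-0.0167,0,0,0],[0,0.0097,-0.0158,0,0,0],[0,0.0112,-0.0147,0,0,0],[0,0.0126,-0.0135,0,0,0],[0,0,0,0,0,0]]'
```

```text
time: 7.28
ee_pos: [0.499, -0.1178, 0.1993]
tool_rot: [-2.239, -2.199, 0.006]
ft_force: [-15.3, -1.5, 7.9]
finger_gap: 0.0138
finger_force: 59.4
time: 7.7
ee_pos: [0.5383, -0.1184, 0.261]
tool_rot: [-2.236, -2.196, 0.012]
ft_force: [-34.5, 1.1, 31.3]
finger_gap: 0.0138
finger_force: 59.8
```

```bash
python3 inch.py '[[0,-0.003,-0.003,0,0,0],[0,0.0139,-0.0122,0,0,0],[0,0.015,-0.0108,0,0,0],[0,0,0,0,0,0]]'; python3 inch.py '[[0,0.016,-0.0092,0,0,0],[0,0.0169,-0.0076,0,0,0],[0,0,0,0,0,0]]'
```

```text
time: 8.03
ee_pos: [0.5683, -0.1189, 0.2875]
tool_rot: [-2.241, -2.2, 0.002]
ft_force: [-19.5, 2.9, 24.8]
finger_gap: 0.0136
finger_force: 62.1
time: 8.28
ee_pos: [0.6036, -0.1195, 0.304]
tool_rot: [2.24, 2.199, 0.004]
ft_force: [-8.0, 2.4, 17.1]
finger_gap: 0.014
finger_force: 64.1
```

```bash
python3 inch.py '[[0,0.0175,-0.0078,0,0,0],[0,0.018,-0.004,0,0,0],[0,0.0184,-0.0022,0,0,0],[0,0,0,0,0,0]]'; python3 inch.py '[[0,0.0185,-0.0004,0,0,0],[0,0.0184,0.0015,0,0,0],[0,0.004,0.0005,0,0,0],[0,0,0,0,0,0],[0,0,0,0,0,0]]'
```

```text
time: 8.62
ee_pos: [0.6585, -0.1203, 0.3163]
tool_rot: [2.24, 2.198, 0.006]
ft_force: [0.2, 0.9, 9.1]
finger_gap: 0.0135
finger_force: 62.5
time: 9.03
ee_pos: [0.6985, -0.1205, 0.3159]
tool_rot: [2.238, 2.198, 0.009]
ft_force: [2.4, -2.4, 11.7]
finger_gap: 0.0138
finger_force: 60.5
```

```bash
python3 inch.py '[[0,0,0,0,0,0],[0,0,0,0,0,0],[0,0,0,0,0,0],[0,0,0,0,0,0]]' 0.05;  python3 inch.py '[[0,0,-0.03,0,0,0],[0,0,-0.03,0,0,0],[0,0,-0.02,0,0,0],[0,0,0,0,0,0]]';python3 - <<'E'
from h import *
from workcell import robot, vision
d=vision.read_camera('side');c=d['frame'][60:250,180:420,::-1];np.savez('pics/side2.npz',**d)
cv2.imwrite('pics/s2.png',cv2.resize(c,None,fx=3.3,fy=3.1,interpolation=cv2.INTER_CUBIC))
P=pts(d);H=hsv(d);m=(H[...,0]>45)&(H[...,0]<85)&(H[...,1]>120)&(abs(P[...,0]-.67)<.1)&(P[...,2]>.28)&(abs(P[...,1]+.12)<.1)
q=P[m];print(len(q),q.mean(0),q.min(0),q.max(0))
E
```

```text
time: 9.37
ee_pos: [0.6959, -0.1214, 0.3122]
tool_rot: [-2.241, -2.201, 0.001]
ft_force: [0.6, -0.1, -0.7]
finger_gap: 0.0502
finger_force: 0.0
time: 9.7
ee_pos: [0.6978, -0.1217, 0.3977]
tool_rot: [2.238, 2.197, 0.006]
ft_force: [-0.2, 0.4, 1.3]
finger_gap: 0.05
finger_force: 0.0
191 [ 0.69401297 -0.11168812  0.31733068] [ 0.68934448 -0.17117054  0.30971066] [ 0.70215086 -0.06276323  0.32439905]
```

View pics/s2.png

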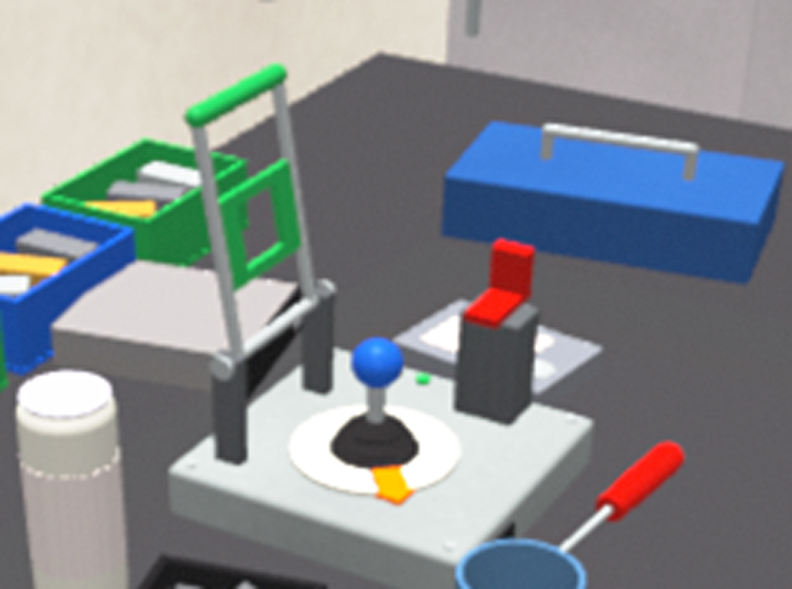

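The bail leans back past upright (rod at x 0.694 against hinge at 0.670, about 1.69 rad), the tab is out at (510,290), and knob (377,362) and ring are fully in view. Next I refine the pointer direction relative to the ring centre.

Run:
```python
from h import *
from workcell import robot, vision
from scipy.optimize import least_squares
np.set_printoptions(precision=4,suppress=True)
T=vision.read_camera('top')
for n,d in(('side',dict(np.load('pics/side2.npz'))),('top0',dict(np.load('pics/top0.npz'))),('top',T)):
    v,u=np.indices(d['z_map'].shape);H=hsv(d)
    W=np.array([[at(d,a,b,.05)[:2] for a in range(270,400) ] for b in range(150,260)]) if n!='side' else np.array([[at(d,a,b,.05)[:2] for a in range(250,340) ] for b in range(170,230)])
    h=H[150:260,270:400] if n!='side' else H[170:230,250:340]
    rr=np.hypot(W[...,0]-.585,W[...,1]+.119)
    white=((h[...,1]<18)&(h[...,2]>228)&(rr<.075)).astype(np.uint8)
    cs=max(cv2.findContours(white,cv2.RETR_EXTERNAL,cv2.CHAIN_APPROX_NONE)[0],key=cv2.contourArea)[:,0]
    p=W[cs[:,1],cs[:,0]];p=p[np.hypot(p[:,0]-.585,p[:,1]+.119)>.054]
    s=least_squares(lambda c:np.hypot(p[:,0]-c[0],p[:,1]-c[1])-c[2],[.585,-.119,.062],loss='soft_l1',f_scale=.001).x
    m=(h[...,0]>12)&(h[...,0]<28)&(h[...,1]>90)&(rr<.1)&(rr>.03)
    W2=W+ (at(d,310,205,.054)-at(d,310,205,.05))[:2]
    q=W2[m];w=h[...,1][m]/255.;e=q-s[:2];c=(e*w[:,None]).sum(0)/w.sum()
    r=np.hypot(*e.T);print(n,'ring',s,len(p),'orange n',len(q),'ang',np.arctan2(c[1],c[0]),'r',r.min(),r.max(),'tipang',np.arctan2(*e[r>np.sort(r)[-4]].mean(0)[::-1]) if len(q) else 0, 'svd',np.linalg.svd(e-e.mean(0),full_matrices=False)[2][0])
d=dict(np.load('pics/side2.npz'));P=pts(d);H=hsv(d);m=(H[...,0]>105)&(H[...,0]<125)&(H[...,1]>120)&(abs(P[...,0]-.585)<.03)&(abs(P[...,1]+.119)<.03)&(P[...,2]>.1)
vu=np.argwhere(m);(cu,cv_),rad=cv2.minEnclosingCircle(vu[:,::-1].astype(np.float32));print('knob side',at(d,cu,cv_,.125))
cv2.imwrite('pics/top2.png',cv2.resize(T['frame'][140:260,280:400,::-1],(600,600),interpolation=cv2.INTER_CUBIC))
```

```text
side ring [ 0.5952 -0.118   0.0644] 92 orange n 95 ang 2.404278916296303 r 0.041992340326619755 0.08662619660284267 tipang 2.3644827427948867 svd [-0.6178  0.7863]
top0 ring [ 0.5867 -0.1221  0.0638] 121 orange n 66 ang 2.282103713692207 r 0.0409398259514074 0.08257046170765371 tipang 2.2923610472387255 svd [ 0.3554 -0.9347]
top ring [ 0.5864 -0.1193  0.0591] 42 orange n 111 ang 2.291551958861496 r 0.038537117156927925 0.08057890005817635 tipang 2.2970339074513957 svd [-0.7008  0.7133]
knob side [ 0.5866 -0.121   0.125 ]
```

View pics/top2.png

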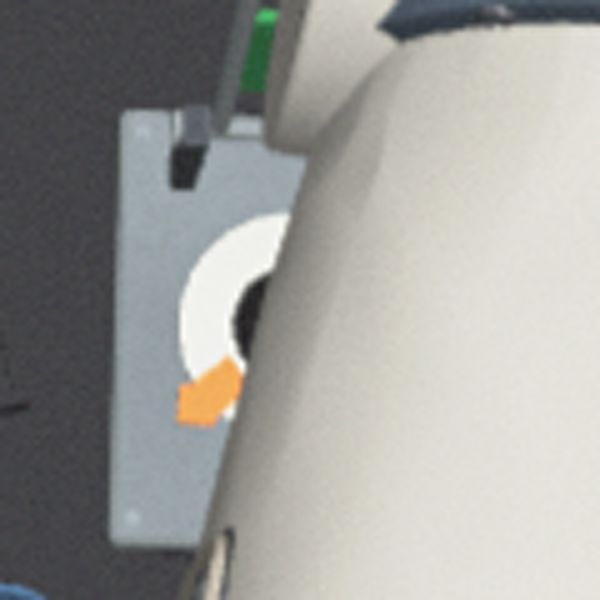

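The arm hides half of the ring: the pointer tip is near (178,422), with head corners at (180,383) and (212,425). I swing the arm clear for a clean measurement.

```bash
python3 inch.py '[[-0.038,-0.01,0,0,0,0],[-0.038,-0.01,0,0,0,0],[-0.038,-0.01,0,0,0,0],[-0.038,-0.01,0,0,0,0],[-0.038,-0.01,0,0,0,0],[-0.038,-0.01,0,0,0,0],[-0.038,-0.01,0,0,0,0],[-0.038,-0.01,0,0,0,0]]'
python3 - <<'E'
from h import *
from workcell import robot, vision
np.set_printoptions(precision=4,suppress=True)
D=[vision.read_camera('top') for _ in range(4)];T=D[0];T['frame']=np.mean([d['frame'] for d in D],0).round().astype(np.uint8);np.savez('pics/top3.npz',**T)
cv2.imwrite('pics/top3.png',cv2.resize(T['frame'][170:240,300:370,::-1],(560,560),interpolation=cv2.INTER_CUBIC))
H=hsv(T);P=pts(T);m=(H[...,0]>105)&(H[...,0]<125)&(H[...,1]>120)&(abs(P[...,0]-.585)<.03)&(abs(P[...,1]+.119)<.03)&(P[...,2]>.1)
vu=np.argwhere(m);print('knob top',[at(T,u,v,.125) for u,v in [vu.mean(0)[::-1]]],len(vu))
E
```

```text
time: 10.47
ee_pos: [0.6096, -0.4253, 0.3902]
tool_rot: [-2.239, -2.199, 0.001]
ft_force: [-0.3, -0.2, -0.2]
finger_gap: 0.0496
finger_force: 0.0
knob top [array([ 0.5851, -0.1193,  0.125 ])] 165
```

View pics/top3.png

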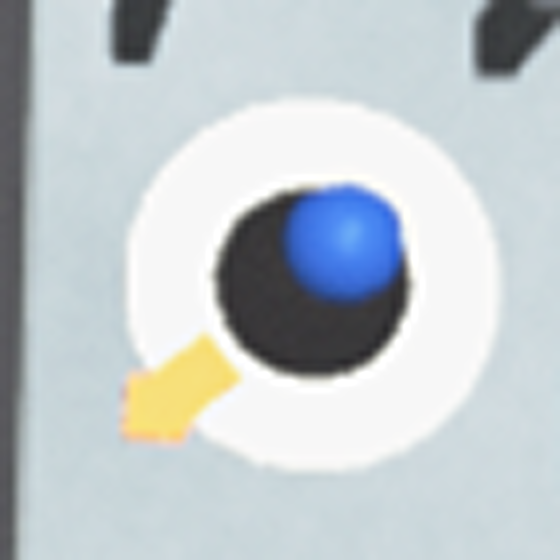

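Run:
```python
from h import *
np.set_printoptions(precision=4,suppress=True)
T=dict(np.load('pics/top3.npz'))
g=lambda a,b,h:at(T,300+(a+.5)/8-.5,170+(b+.5)/8-.5,h)[:2]
c=g(313.5,283.5,.05);an=lambda e:np.arctan2(e[1],e[0])
t=g(122,439,.054);print('centre',c,'tip',t,np.linalg.norm(t-c),an(t-c))
m1=g(155.5,406.5,.054);m2=g(224,356.5,.054);print('head mid',an(m1-c),'shaft',an(m2-c),'along',an(t-m2),an(m1-m2))
H=hsv(T);o=(H[...,0]>12)&(H[...,0]<28)&(H[...,1]>70);o[:, :300]=0;o[:,335:]=0;o[:205]=0;o[:,:]&=True;o[235:]=0
q=np.array([at(T,u,v,.054)[:2] for v,u in np.argwhere(o)]);print(len(q),an(q.mean(0)-c))
k=np.array([.5855,-.1195]);A=2.26
for r in(0,.45):
    p=np.r_[k+.095*np.sin(r)*np.array([np.cos(A),np.sin(A)]),.030+.095*np.cos(r)];print(r,p)
```

```text
centre [ 0.5854 -0.1207] tip [ 0.531 -0.057] 0.08379058787290006 2.2774134742302268
head mid 2.258033545681099 shaft 2.2822119875225013 along 2.273062848653165 2.224142753335106
112 2.268986967028484
0 [ 0.5855 -0.1195  0.125 ]
0.45 [ 0.5592 -0.0876  0.1155]
```

```bash
python3 inch.py '[[0.0384,-0.003,0,0,0,0],[0.0384,-0.003,0,0,0,0],[0.0384,-0.003,0,0,0,0],[0.0384,-0.003,0,0,0,0],[0.0384,-0.003,0,0,0,0],[0.0384,-0.003,0,0,0,0],[0.0384,-0.003,0,0,0,0],[0.0384,-0.003,0,0,0,0]]' 0.065; python3 inch.py '[[0,0,0,0,0,-0.12],[0,0,0,0,0,-0.12],[0,0,0,0,0,-0.12],[0,0,0,0,0,-0.12],[0,0,0,0,0,-0.12],[0,0,0,0,0,-0.114],[0,0,0,0,0,0]]'
python3 - <<'E'
from h import *
from workcell import robot, vision
print(delta(robot.sense(),[.5855,-.12,.117],2.267))
E
```

```text
time: 11.33
ee_pos: [0.5916, -0.1127, 0.3916]
tool_rot: [-2.239, -2.202, 0.0]
ft_force: [0.9, 0.3, -0.3]
finger_gap: 0.0651
finger_force: 0.0
time: 11.92
ee_pos: [0.5921, -0.1145, 0.3916]
tool_rot: [-1.32, -2.849, -0.0]
ft_force: [0.7, 0.3, 0.1]
finger_gap: 0.065
finger_force: 0.0
[array([-0.0003, -0.0084,  0.2746]), 'toolx ang 2.2738', 'zdir', array([-0.001,  0.001, -1.   ]), 'rz 0.0068']
```

```bash
python3 inch.py '[[0,-0.0084,0.03,0,0,0.006],[0,0,0.04,0,0,0],[0,0,0.04,0,0,0],[0,0,0.04,0,0,0],[0,0,0.04,0,0,0],[0,0,0,0,0,0],[0,0,0,0,0,0]]'
python3 - <<'E'
from h import *
from workcell import robot, vision
print(delta(robot.sense(),[.5855,-.12,.117],2.267))
E
```

```text
time: 12.5
ee_pos: [0.5846, -0.1205, 0.2009]
tool_rot: [-1.34, -2.836, 0.002]
ft_force: [0.6, 0.1, 1.5]
finger_gap: 0.0649
finger_force: 0.0
[array([-0.0005,  0.0012,  0.0839]), 'toolx ang 2.2591', 'zdir', array([-0.005,  0.001, -1.   ]), 'rz -0.0079']
```

```bash
python3 inch.py '[[0,0.001,0.03,0,0,-0.004],[0,0,0.03,0,0,0],[0,0,0.024,0,0,0],[0,0,0,0,0,0],[0,0,0,0,0,0]]'; python3 inch.py '[[0,0,0,0,0,0],[0,0,0,0,0,0],[0,0,0,0,0,0],[0,0,0,0,0,0],[0,0,0,0,0,0]]' 0
python3 - <<'E'
from h import *
from workcell import robot, vision
print(delta(robot.sense(),[.5855,-.12,.117],2.267))
E
```

```text
time: 12.92
ee_pos: [0.5879, -0.1209, 0.1202]
tool_rot: [1.334, 2.843, 0.001]
ft_force: [-0.1, 0.3, 0.3]
finger_gap: 0.0649
finger_force: 0.0
time: 13.33
ee_pos: [0.5889, -0.1215, 0.1214]
tool_rot: [1.332, 2.84, 0.002]
ft_force: [-1.1, -0.8, 8.4]
finger_gap: 0.0356
finger_force: 58.8
[array([ 0.0033, -0.0017,  0.0043]), 'toolx ang 2.2645', 'zdir', array([ 0.005, -0.001, -1.   ]), 'rz -0.0025']
```

```bash
python3 inch.py '[[0.0075,-0.0006,0.0003,0,0,0],[0.0075,-0.0005,0.0009,0,0,0],[0.0075,-0.0005,0.0015,0,0,0],[0.0071,0,0.0021,0,0,0],[0.0071,0,0.0027,0,0,0],[0.0071,0,0.003,0,0,0],[0,0,0,0,0,0]]'
python3 - <<'E'
from h import *
from workcell import robot, vision
s=robot.sense();print(s['time'],delta(s,[.5889,-.1215,.1214]))
d=vision.read_camera('side');c=d['frame'][140:240,220:370,::-1]
P=pts(d);H=hsv(d);m=(H[...,0]>105)&(H[...,0]<125)&(H[...,1]>120)&(abs(P[...,0]-.57)<.05)&(abs(P[...,1]+.1)<.05)&(P[...,2]>.085)&(P[...,2]<.16)
q=P[m];print(len(q),q.mean(0))
if len(q)>20:
    from scipy.optimize import least_squares
    x=least_squares(lambda x:np.linalg.norm(q-x,axis=1)-.019,[.56,-.088,.115],loss='soft_l1',f_scale=.002).x
    e=x-[.5855,-.12,.03];print(x,np.linalg.norm(e),'ang',np.arctan2(e[1],e[0]),'tilt',np.arctan2(np.hypot(e[0],e[1]),e[2]))
cv2.imwrite('pics/s3.png',cv2.resize(c,None,fx=5,fy=5,interpolation=cv2.INTER_CUBIC))
E
```

```text
time: 13.92
ee_pos: [0.5602, -0.0884, 0.1106]
tool_rot: [1.33, 2.838, 0.003]
ft_force: [2.4, -3.2, 7.1]
finger_gap: 0.0353
finger_force: 62.3
13.9167 [array([-0.0438,  0.001 , -0.0105]), 'toolx ang 2.2650', 'zdir', array([ 0.007, -0.001, -1.   ])]
191 [ 0.55658795 -0.08007738  0.1230834 ]
[ 0.56320346 -0.08985875  0.11770325] 0.0953807641919804 ang 2.207695401801236 tilt 0.4039727707642652
```

View pics/s3.png

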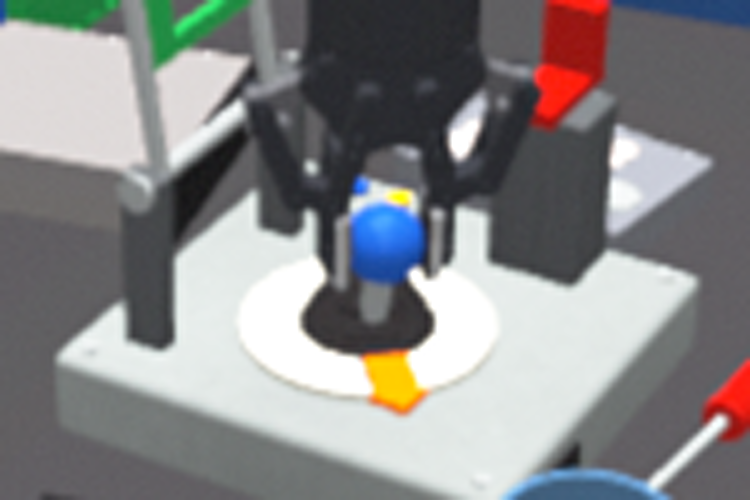

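The knob at (387,243) is between the pads and leans toward the orange tip at (400,410). To check angle and tilt, I apply the same fit to the upright picture so the camera bias cancels.

Run:
```python
from h import *
from workcell import robot, vision
from scipy.optimize import least_squares
def fit(d,x0):
    P=pts(d);H=hsv(d);m=(H[...,0]>105)&(H[...,0]<125)&(H[...,1]>120)&(abs(P[...,0]-.57)<.05)&(abs(P[...,1]+.1)<.05)&(P[...,2]>.085)&(P[...,2]<.16)
    q=P[m];return least_squares(lambda x:np.linalg.norm(q-x,axis=1)-.019,x0,loss='soft_l1',f_scale=.002).x
a=fit(dict(np.load('pics/side2.npz')),[.585,-.119,.125]);b=np.mean([fit(vision.read_camera('side'),[.56,-.088,.115]) for _ in range(3)],0)
e=b-a;print(a,b,e,np.arctan2(e[1],e[0]),'tilt',np.arcsin(np.hypot(e[0],e[1])/.095),robot.sense()['time'])
```

```text
[ 0.58603101 -0.12031818  0.12594922] [ 0.56356001 -0.09000121  0.11802783] [-0.022471    0.03031697 -0.00792139] 2.2086430176056284 tilt 0.4084957016940941 14.1167
```

```bash
python3 inch.py '[[0.006,-0.002,0.0027,0,0,0],[0,0,0,0,0,0],[0,0,0,0,0,0]]'
python3 - <<'E'
from h import *
from workcell import robot, vision
from scipy.optimize import least_squares
def fit(d,x0):
    P=pts(d);H=hsv(d);m=(H[...,0]>105)&(H[...,0]<125)&(H[...,1]>120)&(abs(P[...,0]-.57)<.05)&(abs(P[...,1]+.1)<.05)&(P[...,2]>.085)&(P[...,2]<.16)
    q=P[m];return least_squares(lambda x:np.linalg.norm(q-x,axis=1)-.019,x0,loss='soft_l1',f_scale=.002).x
a=np.array([.5860,-.1203,.1259]);b=np.mean([fit(vision.read_camera('side'),[.56,-.088,.115]) for _ in range(3)],0)
e=b-a;print(b,e,np.arctan2(e[1],e[0]),'tilt',np.arcsin(np.hypot(e[0],e[1])/.095),robot.sense()['time'])
E
```

```text
time: 14.37
ee_pos: [0.5558, -0.0858, 0.1085]
tool_rot: [1.331, 2.837, 0.003]
ft_force: [3.0, -3.2, 10.0]
finger_gap: 0.0353
finger_force: 62.8
[ 0.55973457 -0.0880832   0.11577453] [-0.02626543  0.0322168  -0.01012547] 2.2547798642804624 tilt 0.4528663813063836 14.5167
```

Tilt is now 0.45 rad at 2.255 rad, less than 1° off the pointer. I hold it until about 16.4 s, then release.

```bash
python3 inch.py '[[0,0,0,0,0,0],[0,0,0,0,0,0],[0,0,0,0,0,0],[0,0,0,0,0,0],[0,0,0,0,0,0],[0,0,0,0,0,0],[0,0,0,0,0,0],[0,0,0,0,0,0]]';python3 inch.py '[[0,0,0,0,0,0],[0,0,0,0,0,0],[0,0,0,0,0,0],[0,0,0,0,0,0],[0,0,0,0,0,0],[0,0,0,0,0,0],[0,0,0,0,0,0],[0,0,0,0,0,0]]'; python3 inch.py '[[0,0,0,0,0,0],[0,0,0,0,0,0],[0,0,0,0,0,0],[0,0,0,0,0,0],[0,0,0,0,0,0],[0,0,0,0,0,0]]' ; python3 inch.py '[[0,0,0,0,0,0],[0,0,0,0,0,0],[0,0,0,0,0,0],[0,0,0,0,0,0],[0,0,0,0,0,0],[0,0,0,0,0,0]]' 0.075; python3 inch.py '[[0,0,-0.02,0,0,0],[0,0,-0.03,0,0,0],[0,0,-0.03,0,0,0],[0,0,-0.03,0,0,0],[0,0,-0.03,0,0,0],[0,0,-0.03,0,0,0],[0,0,0,0,0,0],[0,0,0,0,0,0]]'
python3 - <<'E'
from h import *
from workcell import robot, vision
d=vision.read_camera('side');cv2.imwrite('pics/s4.png',cv2.resize(d['frame'][60:250,180:420,::-1],None,fx=3.3,fy=3.1,interpolation=cv2.INTER_CUBIC))
E
```

```text
time: 15.18
ee_pos: [0.5559, -0.0859, 0.1085]
tool_rot: [1.331, 2.837, 0.003]
ft_force: [2.8, -2.4, 9.1]
finger_gap: 0.0351
finger_force: 62.8
time: 15.85
ee_pos: [0.5559, -0.086, 0.1085]
tool_rot: [1.331, 2.837, 0.003]
ft_force: [1.6, -2.5, 9.2]
finger_gap: 0.0354
finger_force: 62.8
time: 16.35
ee_pos: [0.5559, -0.0859, 0.1085]
tool_rot: [1.331, 2.837, 0.003]
ft_force: [2.4, -2.2, 9.0]
finger_gap: 0.0352
finger_force: 62.8
time: 16.85
ee_pos: [0.552, -0.0849, 0.105]
tool_rot: [-1.333, -2.844, 0.0]
ft_force: [0.2, 0.2, 0.4]
finger_gap: 0.0751
finger_force: 0.0
time: 17.52
ee_pos: [0.5531, -0.0851, 0.2768]
tool_rot: [1.332, 2.842, 0.002]
ft_force: [-0.2, -0.2, 0.1]
finger_gap: 0.075
finger_force: 0.0
```

View pics/s4.png

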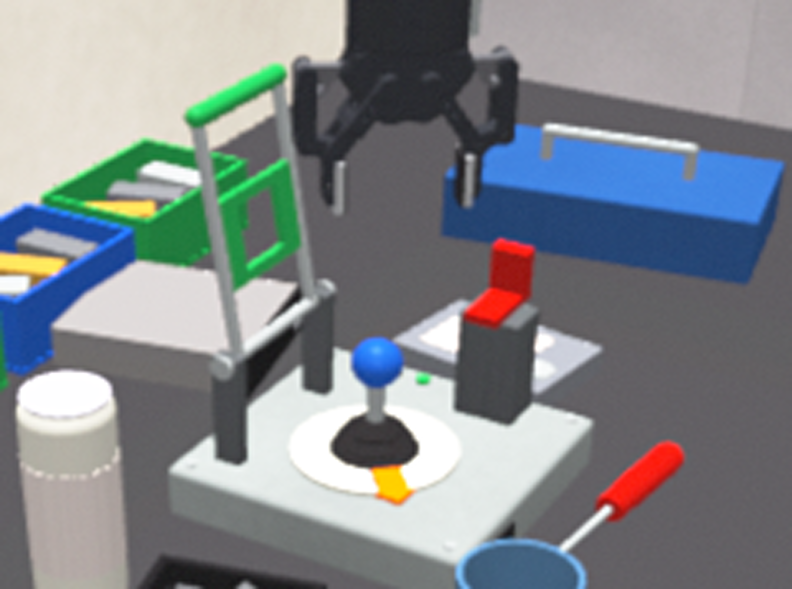

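The stick is upright again with the knob at (377,362), the same as before. The bail is leaning back, the tab is out, the pointer hasn't moved, and the hand is clear.

```bash
python3 -c "
from workcell import robot, vision
print(robot.job_done())"
```

```text
the job is handed in; nothing more can be done
None
```

The job is handed in at about 17.6 s: tab slid fully out, bail leaning back past upright, stick tilted about 0.45 rad within 1° of the pointer direction and held about 2 s there (about 2.5 s counting the slightly shallower start), then released, springing back upright.

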